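# Pull the drying hood's sash down with the hook pole

### The arm

A 6-joint arm with a two-finger parallel gripper is mounted at the origin on a cart in front of the work surface, level with it; the furniture and walls round the work are solid. World frame = base frame: x ahead of the robot, y to its left, z up, the work surface at z = 0. Lengths are in m, angles in rad, forces in N, time in s.
With the tool pointing down it reaches from about 0.35 to 0.975 m from the base axis. Payload 4.9 kg.
Tool frame: the origin (TCP) lies between the finger pads; the fingertips stand 22 mm ahead of it and the grasp point (between the pads) lies 3 mm ahead of it; z points along the fingers, y is the line along which they close (so a half turn about z gives the same grasp; the last joint's range is limited). The gripper opens to 85 mm and grips with 20 to 120 N. Pads are 22 mm wide; open, the fingers measure 114 mm over their backs; the gripper's body (76 mm by 85 mm) begins 54 mm behind the grasp point. The pads swing forward as they close: fully open they stand 13 mm farther back than shut.
Start: joints at [1.054, 0.053, 1.613, -0, 1.476, -0.119], TCP at [0.242, 0.576, 0.253] pointing down, gripper open.
Joint ranges: [-3.01, 3.01], [-1.01, 2.22], [0.06, 2.58], [-1.02, 4.17], [0.09, 2.62], [-3.14, 3.14]. Speed limits (rad/s): [2.57, 2.57, 3.14, 3.14, 3.14, 3.14].

### API

Orientations are given as a unit quaternion [w, x, y, z].
In Python, from plant import state, grab_frame, get_calibration, job_done, recognise, regions_of gives the robot as it stands.
- The arm moves only by the tool apply_moves, never from a script. Its argument "targets" is a list of rows, each an object with "translation": the shift along the tool's x, y, z normalised to -1 to 1, where 1 is 100 mm, a list of three; "twist": the turn about the tool's z normalised to -1 to 1, where 1 is 0.1 rad; "hand": the opening, from 0 (shut) to 1 (fully open). A call has 1 to 8 rows; each row shifts and turns the commanded pose from where the row before left it, along the tool's axes as they then stand; what a row does not reach is not made up. A row lasts 1/10 s, in which the tool goes at most 50 mm and 8.59 degrees, less where a joint would pass 70% of its speed; a pose out of reach is approached as far as the arm can. A call with a number of a shift or a turn outside -1 to 1 is refused whole. A call with a gripper value outside its range is refused whole. The fingers move at their own pace and stop on an object; the grip force is fixed at half the most. Time passes only in rows, so rows that do not move let the fingers close. It gives the time, the measured TCP pose, the force, the opening and the grip force at its end, in the units of the state.
- state(): the state, without advancing time (a new reading comes with each control period).
- grab_frame(name): name is "scene" or "top" or "wrist"; returns the picture (480x640x3 uint8, red, green, blue); there is no depth.
- get_calibration(name): a dict with "camera_matrix" (3x3 intrinsics, pixels), "D" ([k1, k2, p1, p2, k3] as OpenCV has them; the pictures are not rectified), "pose" (4x4, takes a point from camera to world coordinates). Camera axes: x right, y up, looking along -z (the intrinsics and any distortion apply to the point x, -y, -z); pixel columns grow to the right and rows downward; lengths in m; the calibration is good to about 2 mm. A picture is of the moment at which its call begins: read the wrist's pose just before it. get_calibration takes no time and is no camera call; for the wrist camera it gives the pose at the moment of the call.
- job_done(): hands the job in; it is judged then, once.
Trained networks look in the newest picture that a camera, given by its name, has taken for a name from the list of things; names that differ only in an ending like _2 or _b are one class to them, and where a whole thing is asked for, a point or a joint stands for the part that bears it (a point fixed in the world has none). Each returns a list of dicts, best first, with "score" (0 to 1); they miss things now and then, are a little off and sometimes report something else, mostly with a low value. They report only what shows in the picture. A call takes as long as a camera call.
- recognise(camera, query): "point" ([x, y, z] in m, in world coordinates, good to about 4 mm: the middle of the surface that is visible of it).
- regions_of(camera, query): "pixels" (480x640 bool, what is visible of it).
The state is a dict: "time": time; "joint_pos": joint angles; "joint_vel": joint speeds; "joint_efforts": joint torques, N m; "tool_pos": TCP position; "tool_rot": TCP orientation; "contact_force": force on the tool from outside, world axes, zero at the start; "ft_torque": the same for the moment, N m; "gripper_width": opening from 0.0 (shut) to 1.0 (fully open); "grasp_force": force on a finger pad.
Only numpy, scipy, OpenCV 4.12 (cv2) and the standard library are available. Lean on these libraries where they do the work, as an engineer would, in place of code of your own. Each camera call takes 0.05 s, during which the arm holds its last target. There are 200 camera calls.

### The job

Close the wooden drying hood with its hook pole. Take the pole with the steel hook from the rack, drop the hook into the ring on top of the sloping sash and pull the sash all the way down to the front sill; then lift the hook out and lay the pole back in the same place of the rack.

Things in the scene. Friction and masses are not known exactly. Their poses are not given: they have to be found in the camera images.
- pole_grip (a point): Grip point (near the balance point) on the axis of the hook pole's wooden shaft: 18 mm square, along x from -125 to +80 mm, z up, 0.12 kg. At +x a steel ferrule to +94 mm, then the hook. It lies hook down on a fixed wooden rack, shaft underside 60 mm above the counter. The rack's other place, 120 mm beside it, holds a stirring paddle: same shaft, flat 38 mm blade, no hook; it is not needed.
- hook_tip (a point): Lowest point of the hook, 120 mm ahead (+x) of pole_grip and 49 mm below it; same axes. The hook is a round steel bar 8 mm thick whose last 38 mm run straight down. Rack: 240 x 150 mm; the shaft lies across two rails (14 mm thick, 60 mm either side of the grip), on each between two upright pegs, 22 mm high over the rail, 40 mm apart inside, 120 mm from one place's middle to the next.
- ring (a point): Centre of the level steel ring on the sash: inner diameter 40, bar 7 mm, z up; x points to the hood's back, where a post joins it 23 mm off. 54 mm of room under the centre. Height 238 mm with the sash up. Hook tip goes 15 to 35 mm below the centre. Each mm of the joint moves it 0.87 mm along -x, 0.5 mm down. Fixed hood: 240 deep, 180 wide, 70 high in front, 209 mm at the back.
- sash (a joint): How far the framed clear sash has slid down its 30 degree slope, in m: 0 fully up (hood open), 0.095 fully down, at its stop at the front sill. It stays where it is left; pulling it down takes about 3 N along the slope when slow. A wall shelf hangs over the back of the counter, its front edge at x = 0.685 and its underside 0.51 m up: keep the wrist in front of it.

How it is judged:
On the way, in this order (a step that is already met when the one before it is completed fails the run):
1. the pole's hook is in the ring while the sash is still up (horizontal distance between hook_tip and ring below 0.024 m and z of hook_tip in the frame of ring between -0.06 and -0.005 m and value of joint sash below 0.045 m), for 0.1 s.
2. the sash is pulled down with the hook in the ring (horizontal distance between hook_tip and ring below 0.026 m and z of hook_tip in the frame of ring below -0.003 m and value of joint sash above 0.083 m), for 0.1 s.
At the end, for the whole second after the job is handed in: The sash is down to within 12 mm of its stop, and the hook pole lies released in its old place on the rack, hook down: its grip within 30 mm and its hook tip within 45 mm of where they were at the start, and within 14 degrees of level (value of joint sash above 0.083 m and distance of pole_grip from where it was at the start of the episode below 0.03 m and distance of hook_tip from where it was at the start of the episode below 0.045 m and angle between pole_grip's own z axis and vertical below 0.25 rad); the robot touches nothing.
It also fails if it takes over 58 s, if anything falls off the work surface, if the arm or the gripper's body presses on something with over 40 N, if the wrist force passes 120 N, or if a joint passes its speed limit or range.

## Working session

There is one attempt and no reset: what is moved stays moved. The work goes in short steps, Python scripts to look and compute and a tool call to move; the robot and the scene stay as the last step left them, time stands still between calls to the robot, and variables do not carry over. Pictures are saved under pics/ and viewed, at most 10 in all, crops included, and the job is handed in when it is done.

Besides the shell and the picture viewer there is one more tool, called after "Call:" by a JSON object that holds its "fn" and its "kwargs", one argument or row to a line. apply_moves: Moves the arm, as the interface text tells. Its arguments: {"type":"object","properties":{"targets":{"type":"array"}},"required":["targets"]}

```bash
mkdir -p pics; ls; python3 - <<'E'
from plant import *
import cv2,numpy as np
s=state();print(s['time'],s['tool_pos'],s['tool_rot'],s['contact_force'],s['gripper_width'])
ims=[]
for c in ('scene','top'):
    im=grab_frame(c);cv2.imwrite(f'pics/{c}0.png',im[:,:,::-1])
    for q in ('pole_grip','hook_tip','ring','sash'):
        print(c,q,[(np.round(d['point'],3).tolist(),round(d['score'],2)) for d in recognise(c,q)])
    print(np.round(get_calibration(c)['pose'],3).tolist())
E
```

```text
pics
0.0 [0.24183041 0.57569542 0.2520606 ] [-3.44556241e-04  1.97612477e-01  9.80279671e-01 -9.78462720e-04] [ 0.4456933   0.85710324 -0.58796818] 0.999189821310416
scene pole_grip [([0.461, -0.286, 0.081], 0.64)]
scene hook_tip [([0.463, -0.286, 0.079], 0.9), ([0.584, 0.138, 0.161], 0.68)]
scene ring [([0.586, 0.139, 0.158], 0.82)]
scene sash [([0.584, 0.139, 0.16], 0.75)]
[[0.69, 0.364, -0.626, -0.098], [-0.724, 0.346, -0.597, -0.646], [-0.001, 0.865, 0.503, 0.661], [0.0, 0.0, 0.0, 1.0]]
top pole_grip [([0.47, -0.282, 0.079], 0.88)]
top hook_tip [([0.475, -0.276, 0.072], 0.71)]
top ring [([0.589, 0.143, 0.166], 0.85)]
top sash [([0.588, 0.141, 0.161], 0.89)]
[[-0.159, 0.788, -0.595, -0.014], [-0.987, -0.126, 0.097, 0.059], [0.002, 0.603, 0.797, 0.913], [0.0, 0.0, 0.0, 1.0]]
```

View pics/scene0.png

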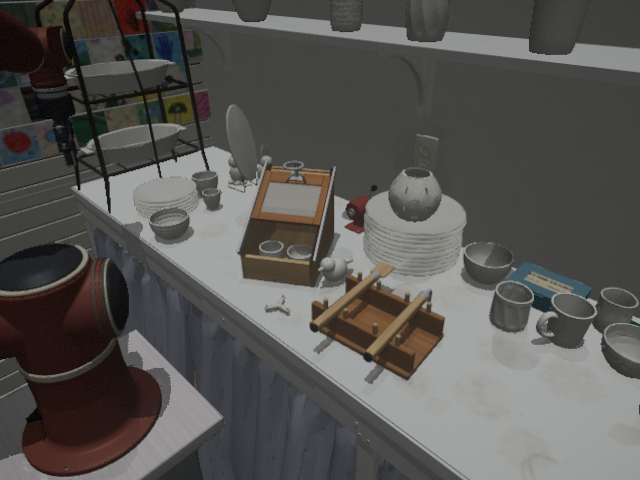

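View pics/top0.png

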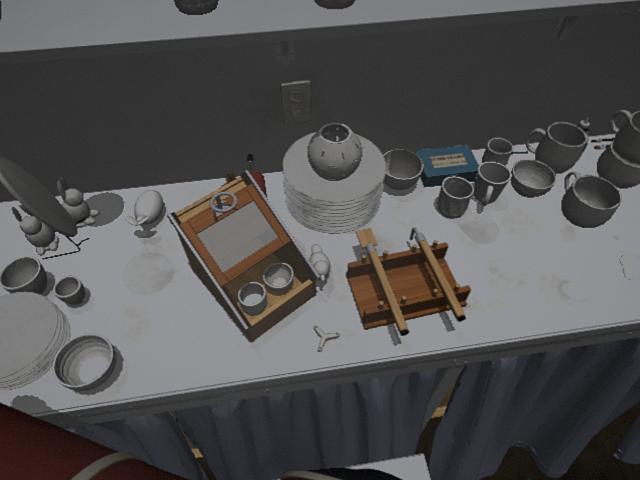

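The scene picture shows the hood (ring at scene (293,167), top (222,203)) and the rack. The hook pole is the right-hand one: top from (415,235) hook to (462,318) butt, scene from (368,355) to (428,293). The paddle is to its left.

```bash
cat > h.py <<'E'
from plant import *
import cv2,numpy as np
def ray(c,uv,cal=None):
    cal=cal or get_calibration(c)
    p=cv2.undistortPoints(np.array(uv,float).reshape(-1,1,2),np.array(cal['camera_matrix']),np.array(cal['D'])).reshape(-1,2)
    T=np.array(cal['pose']);d=np.c_[p[:,0],-p[:,1],-np.ones(len(p))]@T[:3,:3].T
    return T[:3,3],d
def onz(c,uv,z,cal=None):
    o,d=ray(c,uv,cal);return o+d*((z-o[2])/d[:,2])[:,None]
def tri(u1,u2,c1='scene',c2='top'):
    A=[];b=[]
    for c,u in((c1,u1),(c2,u2)):
        o,d=ray(c,[u]);d=d[0]/np.linalg.norm(d[0]);P=np.eye(3)-np.outer(d,d);A.append(P);b.append(P@o)
    return np.linalg.lstsq(np.vstack(A),np.hstack(b),rcond=None)[0]
E
python3 - <<'E'
from h import *
np.set_printoptions(precision=4,suppress=True)
print('ring',tri((293,166),(222,202)),onz('scene',[(293,166)],.238),onz('top',[(222,202)],.238))
print('front bottom edge',onz('top',[(250,337),(317,293)],0), 'scene',onz('scene',[(245,277),(305,281)],0))
print('pole butt/ferrule scene',onz('scene',[(369,352),(424,297)],.078),'top',onz('top',[(462,316),(421,238)],.078))
for c in('scene','top'):
    grab_frame(c)
    for q in('pole_grip','ring'):
        r=regions_of(c,q)
        if not r: continue
        m=r[0]['pixels'];v,u=np.nonzero(m);z=.078 if q=='pole_grip' else .238
        P=onz(c,np.c_[u,v],z)[:,:2].astype(np.float32)
        print(c,q,len(u),u.min(),u.max(),v.min(),v.max(),cv2.minAreaRect(P))
E
```

```text
ring [0.6142 0.1567 0.232 ] [[0.6036 0.1452 0.238 ]] [[0.6093 0.1557 0.238 ]]
front bottom edge [[ 0.4298  0.1419  0.    ]
 [ 0.5144 -0.0167  0.    ]] scene [[0.422  0.1368 0.    ]
 [0.5128 0.017  0.    ]]
pole butt/ferrule scene [[ 0.3732 -0.294   0.078 ]
 [ 0.5707 -0.2779  0.078 ]] top [[ 0.3701 -0.2921  0.078 ]
 [ 0.5747 -0.2673  0.078 ]]
scene pole_grip 1065 363 431 289 361 ((0.4781440496444702, -0.2877887189388275), (0.2499369978904724, 0.028558436781167984), 5.214025974273682)
scene ring 3765 251 330 161 227 ((0.5135093331336975, 0.04218839108943939), (0.3397442400455475, 0.1571994125843048), 43.1988525390625)
top pole_grip 1061 409 464 227 320 ((0.48551255464553833, -0.27385038137435913), (0.24817369878292084, 0.033218931406736374), 10.163851737976074)
top ring 6263 179 289 184 285 ((0.541037917137146, 0.1349092721939087), (0.19707447290420532, 0.16718719899654388), 26.756013870239258)
```

Call:
{"fn": "apply_moves", "kwargs": {
  "targets": [
    {"translation": [0,0,0],"twist": -1,"hand": 1},
    {"translation": [0,0,0],"twist": -1,"hand": 1},
    {"translation": [0,0,0],"twist": -1,"hand": 1},
    {"translation": [0,0,0],"twist": -1,"hand": 1},
    {"translation": [0,0,0],"twist": -1,"hand": 1},
    {"translation": [-0.09,-0.48,0],"twist": 0,"hand": 1},
    {"translation": [-0.09,-0.48,0],"twist": 0,"hand": 1},
    {"translation": [-0.09,-0.48,0],"twist": 0,"hand": 1}
  ]
}}

```text
time: 1.6
tool_pos: [0.2837, 0.4343, 0.2531]
tool_rot: [0.0, -0.052, 0.999, -0.0]
contact_force: [0.5, -1.1, 0.5]
gripper_width: 1.002
grasp_force: 0.0
```

Call:
{"fn": "apply_moves", "kwargs": {
  "targets": [
    {"translation": [-0.09,-0.48,0],"twist": 0,"hand": 1},
    {"translation": [-0.09,-0.48,0],"twist": 0,"hand": 1},
    {"translation": [-0.09,-0.48,0],"twist": 0,"hand": 1},
    {"translation": [-0.09,-0.48,0],"twist": 0,"hand": 1},
    {"translation": [-0.09,-0.48,0],"twist": 0,"hand": 1},
    {"translation": [-0.09,-0.48,0],"twist": 0,"hand": 1},
    {"translation": [-0.09,-0.48,0],"twist": 0,"hand": 1},
    {"translation": [-0.09,-0.48,0],"twist": 0,"hand": 1}
  ]
}}

```text
time: 2.4
tool_pos: [0.3946, 0.0591, 0.2538]
tool_rot: [0.001, -0.051, 0.999, -0.0]
contact_force: [1.4, -0.6, 0.3]
gripper_width: 0.999
grasp_force: 0.0
```

Call:
{"fn": "apply_moves", "kwargs": {
  "targets": [
    {"translation": [-0.09,-0.48,0],"twist": 0,"hand": 1},
    {"translation": [-0.09,-0.48,0],"twist": 0,"hand": 1},
    {"translation": [-0.09,-0.48,0],"twist": 0,"hand": 1},
    {"translation": [-0.09,-0.48,0],"twist": 0,"hand": 1},
    {"translation": [-0.09,-0.48,0],"twist": 0,"hand": 1},
    {"translation": [-0.09,-0.48,0],"twist": 0,"hand": 1},
    {"translation": [-0.09,-0.48,0],"twist": 0,"hand": 1},
    {"translation": [0,0,0],"twist": 0,"hand": 1}
  ]
}}

```text
time: 3.2
tool_pos: [0.4918, -0.2715, 0.2524]
tool_rot: [-0.001, -0.049, 0.999, -0.0]
contact_force: [-0.0, 0.6, 0.3]
gripper_width: 0.996
grasp_force: 0.0
```

```bash
python3 - <<'E'
from h import *
np.set_printoptions(precision=4,suppress=True)
s=state();print(s['tool_pos'],s['tool_rot'])
im=grab_frame('wrist');cal=get_calibration('wrist');cv2.imwrite('pics/w1.png',im[:,:,::-1]);print(cal['pose'])
for q in('pole_grip','hook_tip'):
    print(q,[(np.round(d['point'],3).tolist(),round(d['score'],2)) for d in recognise('wrist',q)])
for r in regions_of('wrist','pole_grip')[:2]:
    v,u=np.nonzero(r['pixels']);P=onz('wrist',np.c_[u,v],.078,cal)[:,:2].astype(np.float32)
    print(r['score'],len(u),u.min(),u.max(),v.min(),v.max(),cv2.minAreaRect(P))
E
```

```text
[ 0.4918 -0.2715  0.2524] [-0.0005 -0.0486  0.9988 -0.0003]
[[-0.0991 -0.9594 -0.2641  0.4249]
 [ 0.9951 -0.0954 -0.0269 -0.2765]
 [ 0.0006 -0.2655  0.9641  0.3729]
 [ 0.      0.      0.      1.    ]]
pole_grip [([0.465, -0.278, 0.078], 0.58)]
hook_tip [([0.469, -0.282, 0.078], 0.58)]
0.62 7557 288 320 48 364 ((0.4882630407810211, -0.27605897188186646), (0.24321135878562927, 0.021271539852023125), 6.225092887878418)
```

View pics/w1.png

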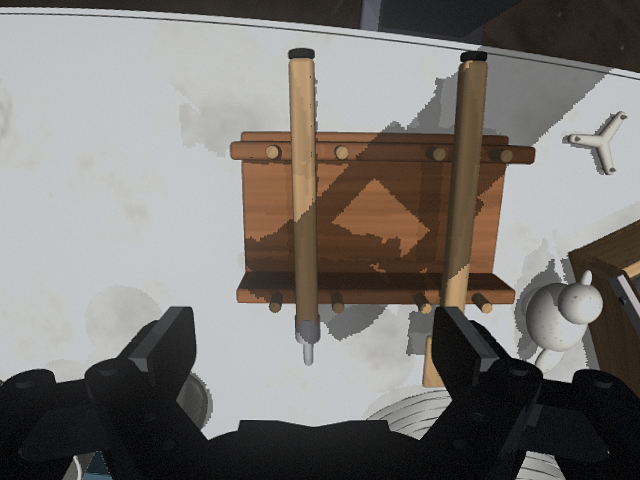

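The wrist view shows the pole from the black butt (302,50) to the ferrule end (307,342), with the hook to row 364. The rails sit at rows about 150 and 297, and the paddle is on the right.

```bash
python3 - <<'E'
from h import *
np.set_printoptions(precision=4,suppress=True)
s=state();print(s['tool_pos'],s['joint_pos'])
P=onz('wrist',[(302,58),(306,320),(307,342),(302,50)],.078);print(P)
d=P[1]-P[0];print('yaw',np.degrees(np.arctan2(d[1],d[0])),np.linalg.norm(d[:2]))
print('rails',onz('wrist',[(302,151),(305,297)],.060))
print('pegs',onz('wrist',[(274,152),(342,152),(275,307),(337,307)],.082).round(4))
E
```

```text
[ 0.4913 -0.266   0.2533] [-0.6297 -0.1052  1.7678  0.0003  1.4792 -2.3032]
[[ 0.3741 -0.2868  0.078 ]
 [ 0.5693 -0.2646  0.078 ]
 [ 0.5891 -0.2619  0.078 ]
 [ 0.3689 -0.2873  0.078 ]]
yaw 6.466917302320668 0.1965020800108527
rails [[ 0.4378 -0.281   0.06  ]
 [ 0.557  -0.267   0.06  ]]
pegs [[ 0.4396 -0.3003  0.082 ]
 [ 0.4346 -0.2521  0.082 ]
 [ 0.5587 -0.2902  0.082 ]
 [ 0.5536 -0.2415  0.082 ]]
```

Call:
{"fn": "apply_moves", "kwargs": {
  "targets": [
    {"translation": [-0.03,-0.07,0.4],"twist": -0.14,"hand": 1},
    {"translation": [0,0,0.4],"twist": 0,"hand": 1},
    {"translation": [0,0,0.4],"twist": 0,"hand": 1},
    {"translation": [0,0,0.3],"twist": 0,"hand": 1},
    {"translation": [0,0,0.2],"twist": 0,"hand": 1},
    {"translation": [0,0,0.1],"twist": 0,"hand": 1},
    {"translation": [0,0,0],"twist": 0,"hand": 1},
    {"translation": [0,0,0],"twist": 0,"hand": 1}
  ]
}}

```text
time: 4.2
tool_pos: [0.4959, -0.2734, 0.0748]
tool_rot: [0.001, -0.059, 0.998, -0.001]
contact_force: [0.1, -0.3, 0.4]
gripper_width: 0.998
grasp_force: 0.0
```

Call:
{"fn": "apply_moves", "kwargs": {
  "targets": [
    {"translation": [0,0,0.02],"twist": 0,"hand": 1},
    {"translation": [0,0,0],"twist": 0,"hand": 0.4},
    {"translation": [0,0,0],"twist": 0,"hand": 0},
    {"translation": [0,0,0],"twist": 0,"hand": 0},
    {"translation": [0,0,0],"twist": 0,"hand": 0},
    {"translation": [0,0,0],"twist": 0,"hand": 0},
    {"translation": [0,0,0],"twist": 0,"hand": 0},
    {"translation": [0,0,0],"twist": 0,"hand": 0}
  ]
}}

```text
time: 5.0
tool_pos: [0.4954, -0.2737, 0.0717]
tool_rot: [0.0, -0.058, 0.998, -0.0]
contact_force: [0.2, -0.5, 3.3]
gripper_width: 0.202
grasp_force: 58.7
```

Call:
{"fn": "apply_moves", "kwargs": {
  "targets": [
    {"translation": [0,0,-0.15],"twist": 0,"hand": 0},
    {"translation": [0,0,-0.3],"twist": 0,"hand": 0},
    {"translation": [0,0,-0.4],"twist": -0.6,"hand": 0},
    {"translation": [0,0,-0.45],"twist": -0.6,"hand": 0},
    {"translation": [0,0,-0.45],"twist": -0.6,"hand": 0},
    {"translation": [0,0,-0.4],"twist": -0.6,"hand": 0},
    {"translation": [0,0,-0.25],"twist": -0.6,"hand": 0},
    {"translation": [0,0,0],"twist": -0.6,"hand": 0}
  ]
}}

```text
time: 5.8
tool_pos: [0.4964, -0.2743, 0.3182]
tool_rot: [0.003, -0.237, 0.971, -0.004]
contact_force: [0.4, 0.6, -1.8]
gripper_width: 0.196
grasp_force: 58.6
```

Call:
{"fn": "apply_moves", "kwargs": {
  "targets": [
    {"translation": [-0.15,0.25,0],"twist": -0.1,"hand": 0},
    {"translation": [-0.25,0.4,0],"twist": 0,"hand": 0},
    {"translation": [-0.25,0.43,0],"twist": 0,"hand": 0},
    {"translation": [-0.25,0.43,0],"twist": 0,"hand": 0},
    {"translation": [-0.25,0.43,0],"twist": 0,"hand": 0},
    {"translation": [-0.25,0.43,0],"twist": 0,"hand": 0},
    {"translation": [-0.2,0.43,0],"twist": 0,"hand": 0},
    {"translation": [-0.1,0.25,0],"twist": 0,"hand": 0}
  ]
}}

```text
time: 6.6
tool_pos: [0.5022, 0.0788, 0.3118]
tool_rot: [0.0, -0.242, 0.97, 0.0]
contact_force: [0.2, -0.7, -1.8]
gripper_width: 0.198
grasp_force: 58.8
```

```bash
python3 - <<'E'
from h import *
np.set_printoptions(precision=4,suppress=True)
im=grab_frame('wrist');cal=get_calibration('wrist')
s=state();print(s['tool_pos'],s['tool_rot'],s['contact_force'],s['grasp_force'])
cv2.imwrite('pics/w2.png',im[:,:,::-1])
cv2.imwrite('pics/s2.png',cv2.resize(grab_frame('scene')[130:270,220:370,::-1],None,fx=4,fy=4,interpolation=cv2.INTER_CUBIC))
t=grab_frame('top')[150:300,150:330,::-1];cv2.imwrite('pics/t2.png',cv2.resize(t,None,fx=4,fy=4,interpolation=cv2.INTER_CUBIC))
E
```

```text
[0.5018 0.0811 0.3118] [ 0.0001 -0.2434  0.9699  0.0018] [-0.4197  2.093  -1.7627] 58.87672305107117
```

View pics/w2.png

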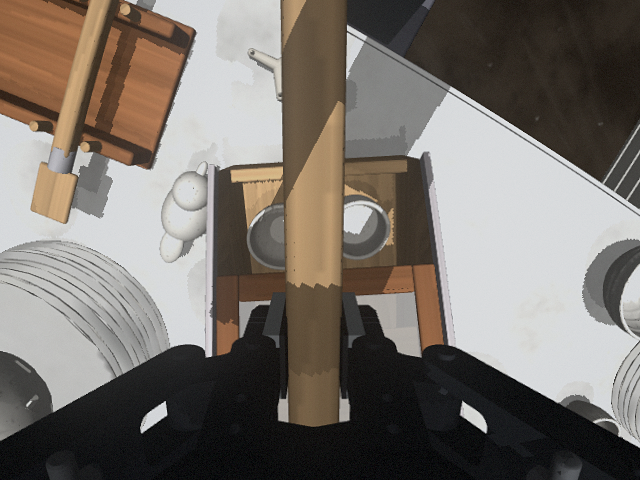

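View pics/s2.png

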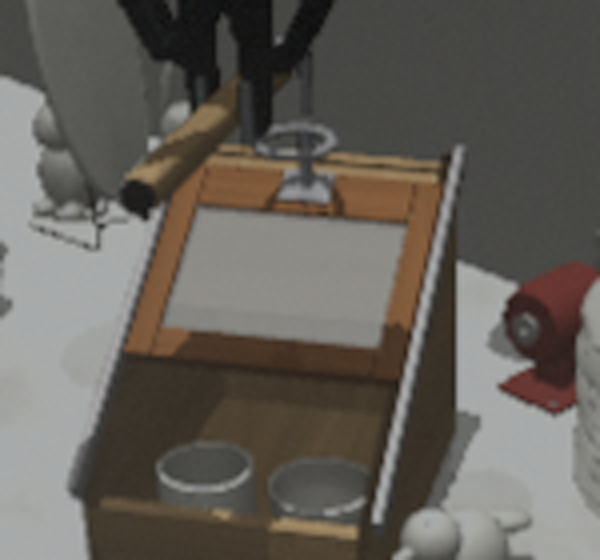

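The wrist view shows the pole well centred on the hood, with the front rail from (231,172) to (407,160) and the ring hidden by the gripper. The scene crop shows the ring at (297,142), which is full-frame (294,165.5), and the hook hanging at crop x≈306.

View pics/t2.png

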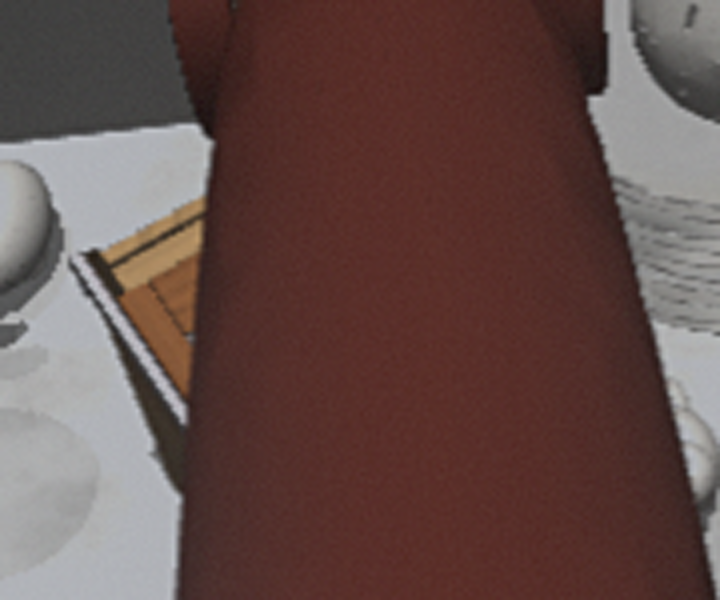

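```bash
python3 - <<'E'
from h import *
np.set_printoptions(precision=4,suppress=True)
s=state();p=s['tool_pos'];q=s['tool_rot'];yaw=2*np.arctan2(q[2],q[1])-np.pi
print('tcp',p,'yaw',np.degrees(yaw)%360)
P=onz('wrist',[(231,168),(407,157)],.070);d=P[0]-P[1];print('front rail',P,np.degrees(np.arctan2(d[0],-d[1])),np.linalg.norm(d))
tip=p+.12*np.array([np.cos(yaw),np.sin(yaw),0])-[0,0,.052];print('tip expected',tip)
for c in('scene','top'):
    cal=get_calibration(c);T=np.linalg.inv(np.array(cal['pose']))
    for n,X in(('tip',tip),('hooktop',tip+[0,0,.04])):
        x=T[:3,:3]@X+T[:3,3];u=cv2.projectPoints(np.array([[x[0],-x[1],-x[2]]]),np.zeros(3),np.zeros(3),np.array(cal['camera_matrix']),np.array(cal['D']))[0].ravel()
        print(c,n,u,'crop',(u-([220,130] if c=='scene' else [150,150]))*4)
E
```

```text
tcp [0.5025 0.0771 0.3117] yaw 28.052378883897976
front rail [[ 0.5036 -0.0069  0.07  ]
 [ 0.4211  0.127   0.07  ]] 31.64834468927712 0.15724287722135152
tip expected [0.6084 0.1335 0.2597]
scene tip [297.3365 158.3726] crop [309.3459 113.4905]
scene hooktop [296.7342 142.582 ] crop [306.9369  50.3279]
top tip [231.6941 193.4828] crop [326.7763 173.9313]
top hooktop [228.3416 178.8167] crop [313.3663 115.2668]
```

The top view is blocked by the arm. I'll enlarge the ring from the first pictures to get its centre precisely.

```bash
python3 - <<'E'
import cv2,numpy as np
a=cv2.imread('pics/scene0.png')[145:195,270:320];b=cv2.imread('pics/top0.png')[180:230,197:247]
f=lambda x:cv2.convertScaleAbs(cv2.resize(x,(400,400),interpolation=cv2.INTER_CUBIC),alpha=1.5)
cv2.imwrite('pics/ring.png',np.hstack([f(a),f(b)]))
E
```

```text
(no output)
```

View pics/ring.png

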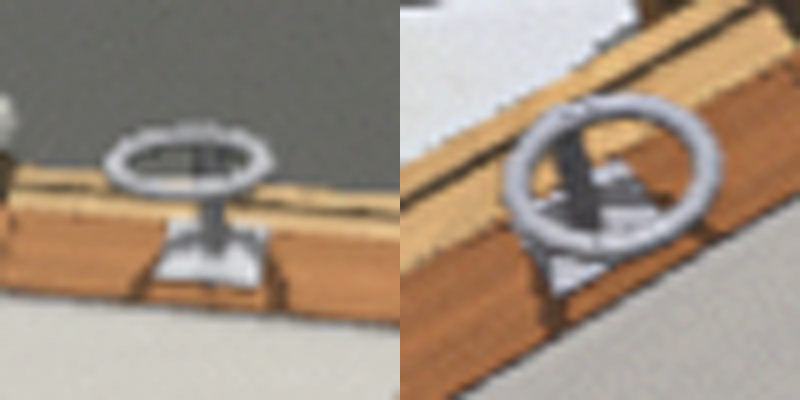

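Scene ring ellipse spans (105–272, 123–200), giving full-frame centre (293.1,164.7). Top ellipse spans (505–722, 93–255), giving (223.2,201.3).

```bash
python3 - <<'E'
from h import *
np.set_printoptions(precision=4,suppress=True)
a,b=(293.1,164.7),(223.2,201.3)
print(tri(a,b),onz('scene',[a],.238),onz('top',[b],.238))
for c,uv in(('scene',[a,(294.1,164.7),(293.1,165.7)]),('top',[b,(224.2,201.3),(223.2,202.3)])): 
    P=onz(c,uv,.238);print(c,P[1:]-P[0])
# slope edge line in top picture: left side from back corner to front
A=onz('top',[(170,214)],.209)[0];B=onz('top',[(247,330)],.07)[0];d=A-B;print('left side yaw',A,B,np.degrees(np.arctan2(d[1],d[0])),np.hypot(d[0],d[1]))
A=onz('top',[(243,175)],.209)[0];B=onz('top',[(315,285)],.07)[0];d=A-B;print('right side yaw',A,B,np.degrees(np.arctan2(d[1],d[0])),np.hypot(d[0],d[1]))
s=state();print(s['tool_pos'])
E
```

```text
[0.6116 0.1535 0.2369] [[0.6096 0.1513 0.238 ]] [[0.6108 0.1534 0.238 ]]
scene [[ 0.0017 -0.0018 -0.    ]
 [-0.0045 -0.0049 -0.    ]]
top [[-0.0003 -0.0019  0.    ]
 [-0.0026  0.0001  0.    ]]
left side yaw [0.62   0.2636 0.209 ] [0.4118 0.1405 0.07  ] 30.596067505927863 0.24186655538043245
right side yaw [0.7071 0.1131 0.209 ] [ 0.494  -0.0097  0.07  ] 29.962676293370485 0.24592840382743777
[0.5025 0.0771 0.3117]
```

Call:
{"fn": "apply_moves", "kwargs": {
  "targets": [
    {"translation": [-0.11,0.1,0],"twist": -0.4,"hand": 0},
    {"translation": [0,0,0],"twist": 0,"hand": 0},
    {"translation": [0,0,0],"twist": 0,"hand": 0},
    {"translation": [0,0,0],"twist": 0,"hand": 0}
  ]
}}

```text
time: 7.15
tool_pos: [0.5083, 0.0889, 0.3112]
tool_rot: [-0.0, -0.26, 0.966, -0.0]
contact_force: [0.1, 0.2, -0.5]
gripper_width: 0.199
grasp_force: 58.9
```

```bash
python3 - <<'E'
from h import *
np.set_printoptions(precision=4,suppress=True)
R=np.array([.611,.153,.238]);ys=[]
im=grab_frame('scene')
for i in range(3):
    s=state();ys.append(np.r_[s['tool_pos'],2*np.arctan2(s['tool_rot'][2],s['tool_rot'][1])-np.pi]);grab_frame('scene')
print(np.array(ys));m=np.mean(ys,0);yaw=m[3];tip=m[:3]+.12*np.array([np.cos(yaw),np.sin(yaw),0])-[0,0,.052]
d=R-tip;print('tip',tip,'ring-tip',d,'tool xy',-d[0]*np.cos(yaw)-d[1]*np.sin(yaw),-d[0]*np.sin(yaw)+d[1]*np.cos(yaw))
cv2.imwrite('pics/s3.png',cv2.convertScaleAbs(cv2.resize(im[130:190,260:340,::-1],None,fx=8,fy=8,interpolation=cv2.INTER_CUBIC),alpha=1.4))
E
```

```text
[[0.5083 0.0889 0.3112 0.525 ]
 [0.5083 0.089  0.3113 0.5252]
 [0.5083 0.0891 0.3113 0.5253]]
tip [0.6121 0.1492 0.2592] ring-tip [-0.0011  0.0038 -0.0212] tool xy -0.0009371189895030558 0.003865551979227411
```

View pics/s3.png

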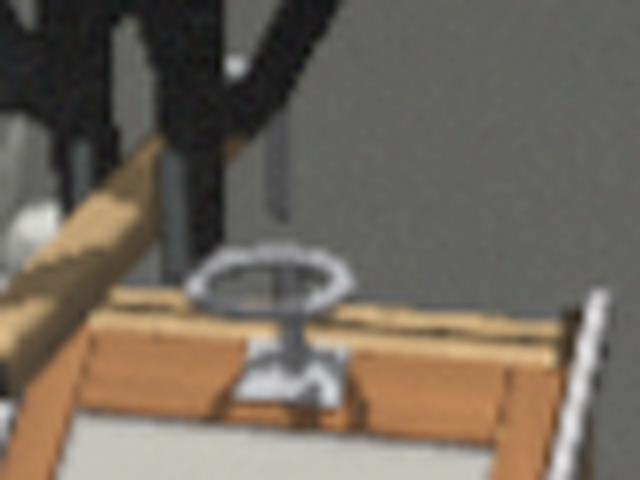

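The hook tip at crop (279,222) hangs over the ring (centre crop (270,284)), about 5 mm too far to -y. I'll shift it and drop in.

Call:
{"fn": "apply_moves", "kwargs": {
  "targets": [
    {"translation": [-0.02,0.045,0],"twist": 0,"hand": 0},
    {"translation": [0,0,0],"twist": 0,"hand": 0},
    {"translation": [0,0,0.1],"twist": 0,"hand": 0},
    {"translation": [0,0,0.1],"twist": 0,"hand": 0},
    {"translation": [0,0,0.1],"twist": 0,"hand": 0},
    {"translation": [0,0,0.1],"twist": 0,"hand": 0},
    {"translation": [0,0,0.07],"twist": 0,"hand": 0},
    {"translation": [0,0,0],"twist": 0,"hand": 0}
  ]
}}

```text
time: 8.15
tool_pos: [0.5069, 0.0944, 0.2623]
tool_rot: [-0.001, -0.26, 0.966, 0.0]
contact_force: [-0.4, 0.5, -1.8]
gripper_width: 0.198
grasp_force: 58.9
```

```bash
python3 - <<'E'
from h import *
s=state();print(s['tool_pos'].round(4),s['contact_force'].round(1),s['ft_torque'].round(2))
im=grab_frame('scene')
cv2.imwrite('pics/s4.png',cv2.convertScaleAbs(cv2.resize(im[130:190,260:340,::-1],None,fx=8,fy=8,interpolation=cv2.INTER_CUBIC),alpha=1.4))
E
```

```text
[0.5069 0.0944 0.2623] [-0.4  0.5 -1.8] [-0.01 -0.02  0.03]
```

View pics/s4.png

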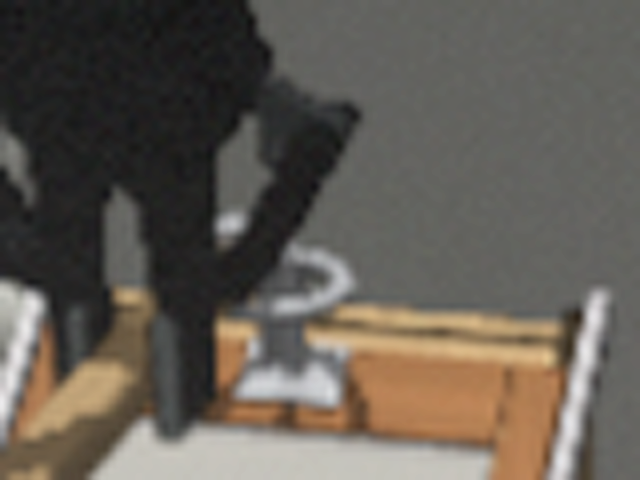

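The hook bar shows below the ring beside its post, with no contact force, so it is in. Now I pull along the slope.

Call:
{"fn": "apply_moves", "kwargs": {
  "targets": [
    {"translation": [0.06,0,0],"twist": 0,"hand": 0},
    {"translation": [0.06,0,0],"twist": 0,"hand": 0},
    {"translation": [0.06,0,0.03],"twist": 0,"hand": 0},
    {"translation": [0.06,0,0.035],"twist": 0,"hand": 0},
    {"translation": [0.06,0,0.035],"twist": 0,"hand": 0},
    {"translation": [0.06,0,0.035],"twist": 0,"hand": 0},
    {"translation": [0.06,0,0.035],"twist": 0,"hand": 0},
    {"translation": [0.06,0,0.035],"twist": 0,"hand": 0}
  ]
}}

```text
time: 9.0
tool_pos: [0.466, 0.07, 0.2438]
tool_rot: [0.0, -0.26, 0.966, -0.0]
contact_force: [2.6, -0.1, 0.3]
gripper_width: 0.198
grasp_force: 59.1
```

Call:
{"fn": "apply_moves", "kwargs": {
  "targets": [
    {"translation": [0.06,0,0.035],"twist": 0,"hand": 0},
    {"translation": [0.06,0,0.035],"twist": 0,"hand": 0},
    {"translation": [0.06,0,0.035],"twist": 0,"hand": 0},
    {"translation": [0.06,0,0.035],"twist": 0,"hand": 0},
    {"translation": [0.06,0,0.035],"twist": 0,"hand": 0},
    {"translation": [0.06,0,0.035],"twist": 0,"hand": 0},
    {"translation": [0.06,0,0.035],"twist": 0,"hand": 0},
    {"translation": [0.03,0,0.02],"twist": 0,"hand": 0}
  ]
}}

```text
time: 9.8
tool_pos: [0.4262, 0.0479, 0.2165]
tool_rot: [-0.001, -0.26, 0.966, 0.001]
contact_force: [2.0, 1.5, -1.5]
gripper_width: 0.197
grasp_force: 58.9
```

Call:
{"fn": "apply_moves", "kwargs": {
  "targets": [
    {"translation": [0.03,0,0.015],"twist": 0,"hand": 0},
    {"translation": [0.03,0,0.01],"twist": 0,"hand": 0},
    {"translation": [0,0,0],"twist": 0,"hand": 0}
  ]
}}

```text
time: 10.1
tool_pos: [0.422, 0.0454, 0.2141]
tool_rot: [0.0, -0.26, 0.966, 0.001]
contact_force: [5.9, 4.1, -3.5]
gripper_width: 0.199
grasp_force: 58.6
```

Call:
{"fn": "apply_moves", "kwargs": {
  "targets": [
    {"translation": [0.03,0,0.01],"twist": 0,"hand": 0},
    {"translation": [0,0,0],"twist": 0,"hand": 0},
    {"translation": [0,0,0],"twist": 0,"hand": 0}
  ]
}}

```text
time: 10.4
tool_pos: [0.4216, 0.0451, 0.2138]
tool_rot: [0.004, -0.261, 0.965, 0.002]
contact_force: [15.2, 8.6, -7.3]
gripper_width: 0.2
grasp_force: 58.7
```

```bash
python3 - <<'E'
from h import *
s=state();print(s['tool_pos'].round(4),s['contact_force'].round(1),s['ft_torque'].round(2))
im=grab_frame('scene')
cv2.imwrite('pics/s5.png',cv2.convertScaleAbs(cv2.resize(im[140:300,220:360,::-1],None,fx=3.7,fy=3.7,interpolation=cv2.INTER_CUBIC),alpha=1.4))
E
```

```text
[0.4216 0.0451 0.2138] [15.2  8.6 -7.3] [ 1.29 -2.08  0.03]
```

View pics/s5.png

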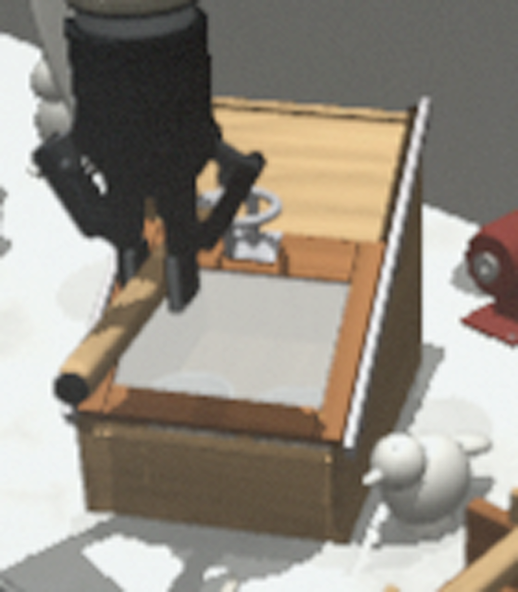

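The sash is fully down: it sits against the front sill, and force rises without motion. Now I back off to the ring centre and lift out.

Call:
{"fn": "apply_moves", "kwargs": {
  "targets": [
    {"translation": [-0.07,0,0],"twist": 0,"hand": 0},
    {"translation": [-0.07,0,0],"twist": 0,"hand": 0},
    {"translation": [0,0,0],"twist": 0,"hand": 0},
    {"translation": [0,0,0],"twist": 0,"hand": 0}
  ]
}}

```text
time: 10.85
tool_pos: [0.4313, 0.0502, 0.2135]
tool_rot: [-0.001, -0.26, 0.966, 0.0]
contact_force: [-0.2, 0.0, -1.7]
gripper_width: 0.199
grasp_force: 59.5
```

Call:
{"fn": "apply_moves", "kwargs": {
  "targets": [
    {"translation": [-0.02,0,0],"twist": 0,"hand": 0},
    {"translation": [0,0,-0.1],"twist": 0,"hand": 0},
    {"translation": [0,0,-0.15],"twist": 0,"hand": 0},
    {"translation": [0,0,-0.15],"twist": 0,"hand": 0},
    {"translation": [0,0,-0.2],"twist": 0,"hand": 0},
    {"translation": [0,0,-0.2],"twist": 0,"hand": 0},
    {"translation": [0,0,-0.2],"twist": 0,"hand": 0},
    {"translation": [0,0,0],"twist": 0,"hand": 0}
  ]
}}

```text
time: 11.65
tool_pos: [0.4349, 0.0512, 0.3191]
tool_rot: [0.004, -0.26, 0.966, -0.001]
contact_force: [0.4, 0.7, -1.1]
gripper_width: 0.201
grasp_force: 59.5
```

```bash
python3 - <<'E'
from h import *
np.set_printoptions(precision=4,suppress=True)
s=state();p=s['tool_pos'];q=s['tool_rot'];yaw=(2*np.arctan2(q[2],q[1])-np.pi)%(2*np.pi);print(p,s['contact_force'].round(1))
g=p-[0,0,.003];X=lambda x,z:g+np.array([np.cos(yaw)*x,np.sin(yaw)*x,z])
cal=get_calibration('scene');T=np.linalg.inv(np.array(cal['pose']))
pr=lambda Y:cv2.projectPoints(((T[:3,:3]@Y+T[:3,3])*[1,-1,-1]).reshape(1,3),np.zeros(3),np.zeros(3),np.array(cal['camera_matrix']),np.array(cal['D']))[0].ravel().round(1)
print('predicted butt',pr(X(-.125,0)),'butt 10mm lower',pr(X(-.125,-.01)),'tip',pr(X(.12,-.049)))
im=grab_frame('scene');
for r in regions_of('scene','pole_grip')[:2]:
    v,u=np.nonzero(r['pixels']);k=np.argsort(u)[:15];print(r['score'],len(u),'butt side',u[k].mean(),v[k].mean(),u.min(),u.max(),v.min(),v.max())
b=pr(X(-.125,0)).astype(int);w=im[b[1]-25:b[1]+25,b[0]-25:b[0]+25].max(2);v,u=np.nonzero(w<40);print('dark blob',len(u),u.mean()+b[0]-25,v.mean()+b[1]-25)
print([(np.round(d['point'],3).tolist(),round(d['score'],2)) for d in recognise('scene','ring')])
E
```

```text
[0.4349 0.0512 0.3191] [ 0.4  0.7 -1.1]
predicted butt [236.6 189.9] butt 10mm lower [237.1 194.9] tip [281.6 165.6]
0.94 603 butt side 232.06666666666666 189.86666666666667 231 283 147 197
dark blob 54 237.83333333333331 190.16666666666666
[([0.518, 0.098, 0.116], 0.62)]
```

The pole's butt shows where a rigid, level grip predicts it, so there was no slip. I carry it back above the rack.

Call:
{"fn": "apply_moves", "kwargs": {
  "targets": [
    {"translation": [0.1,-0.25,0],"twist": 0,"hand": 0},
    {"translation": [0.15,-0.42,0],"twist": 0,"hand": 0},
    {"translation": [0.15,-0.42,0],"twist": 0,"hand": 0},
    {"translation": [0.15,-0.42,0],"twist": 0,"hand": 0},
    {"translation": [0.15,-0.42,0],"twist": 0,"hand": 0},
    {"translation": [0.15,-0.42,0],"twist": 0,"hand": 0},
    {"translation": [0.15,-0.42,0],"twist": 0,"hand": 0},
    {"translation": [0.1,-0.34,0],"twist": 0,"hand": 0}
  ]
}}

```text
time: 12.6
tool_pos: [0.4937, -0.275, 0.3118]
tool_rot: [-0.001, -0.259, 0.966, 0.001]
contact_force: [0.5, 0.6, -0.3]
gripper_width: 0.199
grasp_force: 59.5
```

Call:
{"fn": "apply_moves", "kwargs": {
  "targets": [
    {"translation": [0,0,0],"twist": 0.8,"hand": 0},
    {"translation": [0,0,0],"twist": 0.9,"hand": 0},
    {"translation": [0,0,0],"twist": 0.9,"hand": 0},
    {"translation": [0,0,0],"twist": 0.9,"hand": 0},
    {"translation": [0,0,0],"twist": 0.6,"hand": 0},
    {"translation": [0,0,0],"twist": 0,"hand": 0},
    {"translation": [0,0,0],"twist": 0,"hand": 0},
    {"translation": [0,0,0],"twist": 0,"hand": 0}
  ]
}}

```text
time: 13.4
tool_pos: [0.4942, -0.2727, 0.3131]
tool_rot: [-0.0, -0.059, 0.998, 0.0]
contact_force: [-0.1, -0.6, -1.3]
gripper_width: 0.201
grasp_force: 59.6
```

```bash
cat > rel.py <<'E'
from h import *
s=state();p=s['tool_pos'];q=s['tool_rot'];yaw=(2*np.arctan2(q[2],q[1])-np.pi)%(2*np.pi)
d=np.array([.4955,-.2737,.072])-p;print(p.round(4),np.degrees(yaw),'tool xyz',-d[0]*np.cos(yaw)-d[1]*np.sin(yaw),-d[0]*np.sin(yaw)+d[1]*np.cos(yaw),-d[2],'twist units',(yaw-np.radians(6.65))*10,s['contact_force'].round(1))
E
python3 rel.py
```

```text
[ 0.4942 -0.2727  0.3131] 6.709897016418293 tool xyz -0.001138091097179443 -0.0011353280005626401 0.2411326822733088 twist units 0.010454001486202985 [-0.1 -0.6 -1.3]
```

Call:
{"fn": "apply_moves", "kwargs": {
  "targets": [
    {"translation": [-0.01,-0.01,0.3],"twist": 0,"hand": 0},
    {"translation": [0,0,0.4],"twist": 0,"hand": 0},
    {"translation": [0,0,0.4],"twist": 0,"hand": 0},
    {"translation": [0,0,0.4],"twist": 0,"hand": 0},
    {"translation": [0,0,0.3],"twist": 0,"hand": 0},
    {"translation": [0,0,0.2],"twist": 0,"hand": 0},
    {"translation": [0,0,0],"twist": 0,"hand": 0},
    {"translation": [0,0,0],"twist": 0,"hand": 0}
  ]
}}

```text
time: 14.2
tool_pos: [0.4956, -0.2738, 0.1141]
tool_rot: [-0.0, -0.058, 0.998, 0.0]
contact_force: [0.6, -0.2, -0.7]
gripper_width: 0.202
grasp_force: 59.5
```

```bash
python3 rel.py
```

```text
[ 0.4956 -0.2738  0.1141] 6.6783612867975615 tool xyz 0.00011681520447049818 0.00010503079216522384 0.04208975807577871 twist units 0.004949978347198319 [ 0.6 -0.2 -0.7]
```

Call:
{"fn": "apply_moves", "kwargs": {
  "targets": [
    {"translation": [0,0,0.15],"twist": 0,"hand": 0},
    {"translation": [0,0,0.1],"twist": 0,"hand": 0},
    {"translation": [0,0,0.1],"twist": 0,"hand": 0},
    {"translation": [0,0,0.05],"twist": 0,"hand": 0},
    {"translation": [0,0,0.02],"twist": 0,"hand": 0},
    {"translation": [0,0,0],"twist": 0,"hand": 0},
    {"translation": [0,0,0],"twist": 0,"hand": 0}
  ]
}}

```text
time: 14.9
tool_pos: [0.4957, -0.2739, 0.072]
tool_rot: [0.0, -0.058, 0.998, -0.0]
contact_force: [0.3, 0.3, -1.3]
gripper_width: 0.198
grasp_force: 59.7
```

Call:
{"fn": "apply_moves", "kwargs": {
  "targets": [
    {"translation": [0,0,0.01],"twist": 0,"hand": 0},
    {"translation": [0,0,0],"twist": 0,"hand": 0.3},
    {"translation": [0,0,0],"twist": 0,"hand": 0.5},
    {"translation": [0,0,0],"twist": 0,"hand": 0.8},
    {"translation": [0,0,0],"twist": 0,"hand": 1},
    {"translation": [0,0,0],"twist": 0,"hand": 1},
    {"translation": [0,0,0],"twist": 0,"hand": 1},
    {"translation": [0,0,0],"twist": 0,"hand": 1}
  ]
}}

```text
time: 15.7
tool_pos: [0.4955, -0.2737, 0.0708]
tool_rot: [-0.0, -0.058, 0.998, 0.0]
contact_force: [0.4, 0.5, 0.6]
gripper_width: 0.999
grasp_force: 0.0
```

Call:
{"fn": "apply_moves", "kwargs": {
  "targets": [
    {"translation": [0,0,0],"twist": 0,"hand": 1},
    {"translation": [0,0,-0.1],"twist": 0,"hand": 1},
    {"translation": [0,0,-0.3],"twist": 0,"hand": 1},
    {"translation": [0,0,-0.4],"twist": 0,"hand": 1},
    {"translation": [0,0,-0.4],"twist": 0,"hand": 1},
    {"translation": [0,0,-0.4],"twist": 0,"hand": 1},
    {"translation": [0,0,-0.2],"twist": 0,"hand": 1},
    {"translation": [0,0,0],"twist": 0,"hand": 1}
  ]
}}

```text
time: 16.5
tool_pos: [0.4973, -0.275, 0.2567]
tool_rot: [0.004, -0.058, 0.998, -0.003]
contact_force: [-0.3, -0.2, 0.1]
gripper_width: 1.0
grasp_force: 0.0
```

```bash
python3 - <<'E'
from h import *
np.set_printoptions(precision=4,suppress=True)
s=state();print(s['time'],s['tool_pos'],s['contact_force'].round(1),s['gripper_width'])
grab_frame('wrist');cal=get_calibration('wrist')
for r in regions_of('wrist','pole_grip')[:2]:
    v,u=np.nonzero(r['pixels']);P=onz('wrist',np.c_[u,v],.078,cal)[:,:2].astype(np.float32)
    print(r['score'],len(u),cv2.minAreaRect(P))
a=grab_frame('scene')
for r in regions_of('scene','pole_grip')[:2]:
    v,u=np.nonzero(r['pixels']);print(r['score'],len(u),u.min(),u.max(),v.min(),v.max())
for r in regions_of('scene','sash')[:1]:
    v,u=np.nonzero(r['pixels']);print('sash',r['score'],u.min(),u.max(),v.min(),v.max())
print([np.round(d['point'],3) for d in recognise('scene','sash')])
E
```

```text
16.5 [ 0.4973 -0.275   0.2567] [-0.3 -0.2  0.1] 1.0000404378711094
0.74 7159 ((0.48726871609687805, -0.274075984954834), (0.2417353391647339, 0.01944524608552456), 6.3623552322387695)
0.73 1075 361 429 288 361
sash 0.97 241 323 191 260
[array([0.517, 0.096, 0.116])]
```

```bash
python3 -c "
from plant import *
print(job_done())"
```

```text
the job is handed in; nothing more can be done
None
```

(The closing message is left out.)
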